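Unlock the blade box with the standing key and hold it turned

TASK

Pull the long red-handled key up out of its orange holder and push it down into the keyhole on top of the blue-lidded lock box, working it past the sticky pins until it is fully home. Then turn it a quarter turn clockwise (seen from above) to its stop and keep holding it there: the lock springs back if let go, so finish with the key still gripped and turned. Leave the other things on the board where they are.

Things in the scene. Friction and masses are not known exactly. Their poses are not given: they have to be found in the camera images.
- key: Loose key, 120 mm, 50 g, upright in the holder. Origin: middle of the blade's tip; z up the shank, x across the blade. From the tip: blade 14 mm (x) by 5 (y), rounded nose, z 0 to 30 mm; round neck 5 mm thick to z 41; brass collar 26 mm wide, z 41 to 45; shank 8 mm thick; flat red bow (the grip) 30 mm (x) by 10 (y), z 86 to 120. Same after a half turn about z.
- key_bow (a point): Middle of the key's red bow, 103 mm above its tip; axes as the key's. Pinch the bow across its 10 mm thickness (along y).
- key_holder: Fixed orange block 80 x 56 mm, 48 mm high, on a black foot 90 x 66 mm; a green battery cell stands in it at either end of x, up to 67 mm high. Origin: centre of the underside; x along the long side. The key stands in the slot at the centre, 17 (x) x 8 mm, floor 8 mm and mouth 48 mm above the board: lift the key straight up by more than 42 mm to clear it.
- lock_box: Fixed grey steel box with a blue lid, 114 x 94 mm, 66 mm high; on top a brass ring and a square steel lock plate (36 mm) with the upright keyhole in its middle. Origin: centre of the underside, z up through the keyhole. The plate (71 to 78 mm high) is fixed, the turning plug lies below it: the key turns only when its whole blade is under the plate.
- keyhole (a point): Centre of the keyhole's mouth, 78 mm above the board, axes as the box's. Slot 17 mm (x) by 8 (y; 7 in the plug), 4 mm chamfer round the mouth, floor 40 mm below it: fully home, the key's tip is on the floor and its collar 1 mm above the plate. Two pairs of sprung sticky pins, 21 and 31 mm below the mouth, pinch the blade: up to about 15 N to pass; rocking the key a few degrees helps.
- lock_plug (a joint): Angle of the lock's plug: 0 at rest (slot along the box's x), grows clockwise seen from above, stop at 1.43 rad. The key has about 0.14 rad of play in it, so a key turned 1.57 rad from the box's x axis just brings the plug to its stop. A spring turns it back, 0.04 N m at 0 rising to 0.12 N m at the stop; more than 1.2 rad counts as turned.
- nozzle_tin: Bystander: grey round tin, 43 mm, 21 mm high; origin under its centre.
- printed_gear: Bystander: orange printed gear, 42 mm, 10 mm high, lying flat; origin under its centre.
- paint_pot_red: Bystander: white paint pot with red band, 36 mm, 42 mm high; origin under its centre.
- bit_box: Bystander: purple box 54 x 58 mm, 25 mm high; origin under its centre.
Mind the look-alikes: they are no part of the job. Leave any green or turquoise look-alike of the key alone.

How it is judged:
By the outcome, as a careful person would: the job done as asked, in the order asked, and still so for the second after the job is handed in, while the arm keeps its last pose, push and grip.
It also fails if it takes over 56 s, if anything falls off the work surface, if the arm or the gripper's body presses on something with over 40 N, if the wrist force passes 120 N, or if a joint passes its speed limit or range.

ROBOT

A 7-joint arm with a two-finger parallel gripper is mounted at the origin on a cart in front of the work surface, level with it; the furniture and walls round the work are solid. World frame = base frame: x ahead of the robot, y to its left, z up, the work surface at z = 0. Lengths are in mm, angles in rad, forces in N, time in s.
With the tool pointing down it reaches from about 400 to 850 mm from the base axis. Payload 4.5 kg.
Tool frame: the origin (TCP) lies midway between the tips of the shut fingers; the grasp point (between the pads) lies 19 mm behind it; z points along the fingers, y is the line along which they close (so a half turn about z gives the same grasp; the last joint's range is limited). The gripper opens to 85 mm and grips with 20 to 120 N. Pads are 22 mm wide; open, the fingers measure 114 mm over their backs; the gripper's body (76 mm by 85 mm) begins 54 mm behind the grasp point. The pads swing forward as they close: fully open they stand 13 mm farther back than shut.
Start: joints at [-1.07, 0.689, -0.195, 1.565, 0.157, 0.902, -0.215], TCP at [281.255, 558.167, 231.317] pointing down, gripper open.
Joint ranges: [-3.01, 3.01], [-0.46, 2.08], [-1.47, 1.51], [0.13, 2.56], [-1, 4.14], [0.04, 2.09], [-2.66, 2.66]. Speed limits (rad/s): [2.57, 2.57, 3.14, 3.14, 3.14, 3.14, 3.14].

INTERFACE

Orientations are given as a unit quaternion [x, y, z, w].
In Python, from station import telemetry, imaging, arm gives the robot as it stands.
- The arm moves only by the tool arm_command, never from a script. Its argument "series" is text: rows parted by semicolons, each of 5 numbers parted by spaces: the shift along the tool's x, y, z in m, then the turn about the tool's z in degrees, then the finger opening in m, from 0 to 0.0854. A call has exactly 10 rows; each row is the pose to reach, as a shift and turn from the pose commanded when the call began, along the tool's axes at that moment; what a row does not reach only later rows make up. A row lasts 1/10 s, in which the tool goes at most 50 mm and 8.59 degrees, less where a joint would pass 70% of its speed; a pose out of reach is approached as far as the arm can. A call with a gripper value outside its range is refused whole. The fingers move at their own pace and stop on an object; the grip force is fixed at half the most. Time passes only in rows, so rows that repeat a pose let the fingers close, or fill a call up. It gives the time, the measured TCP pose, the force, the opening and the grip force at its end, in the units of the state.
- telemetry.state(): the state, without advancing time (a new reading comes with each control period).
- imaging.read_camera(name): name is "scene" or "top" or "wrist"; returns the picture (400x640x3 uint8, red, green, blue); there is no depth.
- imaging.camera_model(name): a dict with "fx", "fy", "cx", "cy" (pixels), "camera_from_world" (4x4, takes a point from world to camera coordinates). Camera axes: x right, y down, z forward; pixel columns grow to the right and rows downward; lengths in mm; the calibration is good to about 2 mm. A picture is of the moment at which its call begins: read the wrist's pose just before it. camera_model takes no time and is no camera call; for the wrist camera it gives the pose at the moment of the call.
- arm.close_job(): hands the job in; it is judged then, once.
Trained networks look in the newest picture that a camera, given by its name, has taken for a name from the list of things; names that differ only in an ending like _2 or _b are one class to them, and where a whole thing is asked for, a point or a joint stands for the part that bears it (a point fixed in the world has none). Each returns a list of dicts, best first, with "conf" (0 to 1); they miss things now and then, are a little off and sometimes report something else, mostly with a low value. They report only what shows in the picture. A call takes as long as a camera call. They do not tell look-alikes from the thing itself.
- imaging.recognise(camera, target): "box" ([centre column, centre row, width, height] as shares, 0 to 1, of the picture: columns of its width, rows of its height, round what is visible of it).
The state is a dict: "time": time; "joint_pos": joint angles; "qvel": joint speeds; "joint_torque": joint torques, N m; "eef_pos": TCP position; "orientation": TCP orientation; "force": force on the tool from outside, world axes, zero at the start; "wrist_torque": the same for the moment, N m; "width": opening from 0.0 (shut) to 1.0 (fully open); "finger_force": force on a finger pad.
Only numpy, scipy, OpenCV 4.12 (cv2) and the standard library are available. Lean on these libraries where they do the work, as an engineer would, in place of code of your own. Each camera call takes 0.05 s, during which the arm holds its last target. There are 200 camera calls.

## Working session

There is one attempt and no reset: what is moved stays moved. The work goes in short steps, Python scripts to look and compute and a tool call to move; the robot and the scene stay as the last step left them, time stands still between calls to the robot, and variables do not carry over. Pictures are saved under pics/ and viewed, at most 10 in all, crops included, and the job is handed in when it is done.

Besides the shell and the picture viewer there is one more tool, called after "Call:" by a JSON object that holds its "op" and its "data", one argument or row to a line. arm_command: Moves the arm, as the interface text tells. Its arguments: {"type":"object","properties":{"series":{"type":"string"}},"required":["series"]}

```bash
mkdir -p pics; ls
python3 - <<'E'
from station import telemetry, imaging, arm
import cv2,numpy as np
s=telemetry.state();print({k:np.round(v,3).tolist() for k,v in s.items()})
for c in("scene","top","wrist"):
    im=imaging.read_camera(c);cv2.imwrite(f"pics/{c}0.png",im[:,:,::-1])
    m=imaging.camera_model(c);print(c,m["fx"],m["fy"],m["cx"],m["cy"],np.round(m["camera_from_world"],4).tolist())
    for t in("key","key_holder","lock_box"):
        print(t,[(round(d["conf"],2),np.round(np.array(d["box"])*[640,400,640,400]).tolist()) for d in imaging.recognise(c,t)][:4])
a=cv2.imread("pics/scene0.png");b=cv2.imread("pics/top0.png")
E
```

```text
pics
{'time': 0.0, 'joint_pos': [-1.07, 0.69, -0.194, 1.566, 0.157, 0.902, -0.215], 'qvel': [0.0, -0.002, -0.002, -0.001, -0.0, -0.002, -0.001], 'joint_torque': [0.0, -53.962, -1.266, -15.855, 0.009, 0.009, -0.0], 'eef_pos': [281.019, 557.522, 230.48], 'orientation': [0.231, 0.973, -0.001, -0.0], 'force': [-0.433, 0.01, 0.36], 'wrist_torque': [-0.072, -0.02, 0.007], 'finger_force': 0.0, 'width': 0.997}
scene 489.3331239917189 489.3331239917189 321.60337987736654 192.12071209696492 [[-0.4444, -0.8958, -0.0084, 201.5683], [-0.3381, 0.1764, -0.9244, 256.487], [0.8296, -0.4079, -0.3813, 976.9422], [0.0, 0.0, 0.0, 1.0]]
key [(0.84, [224.0, 239.0, 17.0, 44.0]), (0.74, [294.0, 219.0, 13.0, 37.0]), (0.46, [253.0, 217.0, 9.0, 27.0]), (0.45, [212.0, 226.0, 12.0, 44.0])]
key_holder [(0.55, [254.0, 235.0, 32.0, 36.0]), (0.37, [253.0, 216.0, 6.0, 30.0])]
lock_box [(0.89, [365.0, 203.0, 45.0, 39.0])]
top 491.86257322490786 491.86257322490786 313.31809381128556 187.86228564082924 [[0.0026, -1.0, -0.001, -5.6645], [-0.9903, -0.0024, -0.1393, 472.4363], [0.1393, 0.0014, -0.9903, 1596.1101], [0.0, 0.0, 0.0, 1.0]]
key [(0.58, [251.0, 193.0, 6.0, 12.0]), (0.56, [224.0, 207.0, 5.0, 7.0]), (0.45, [223.0, 179.0, 7.0, 7.0])]
key_holder [(0.9, [254.0, 193.0, 23.0, 27.0]), (0.7, [312.0, 177.0, 11.0, 10.0])]
lock_box [(0.88, [363.0, 178.0, 39.0, 42.0]), (0.74, [252.0, 188.0, 10.0, 11.0])]
wrist 327.1371117902228 327.1371117902228 318.90570793469016 203.3143609657833 [[0.4495, 0.8933, -0.0, -625.2162], [0.859, -0.4323, 0.2743, -36.5514], [0.245, -0.1233, -0.9616, 378.9018], [0.0, 0.0, 0.0, 1.0]]
key []
key_holder [(0.89, [124.0, 391.0, 31.0, 13.0])]
lock_box []
```

Run:
```python
import cv2,numpy as np
a=cv2.imread("pics/scene0.png")[150:300,180:440];b=cv2.imread("pics/top0.png")[120:260,190:450]
a=cv2.resize(a,None,fx=3,fy=3,interpolation=3)
b=cv2.resize(b,None,fx=3,fy=3,interpolation=3)
cv2.imwrite("pics/a.png",a);cv2.imwrite("pics/b.png",b)
```

```text
(no output)
```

View pics/a.png

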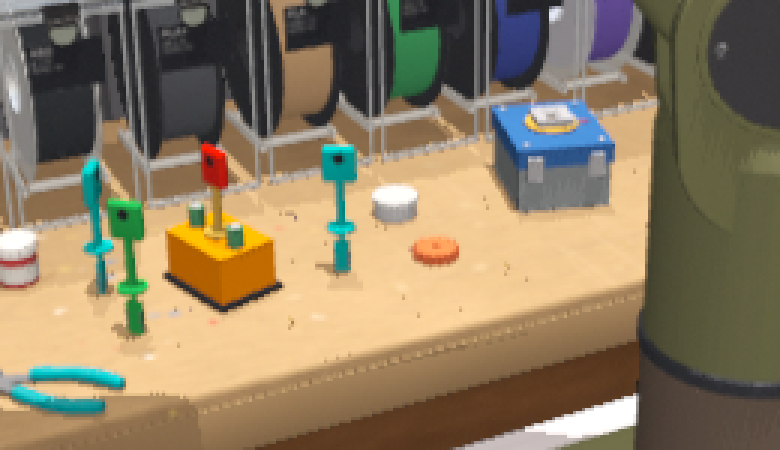

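View pics/b.png

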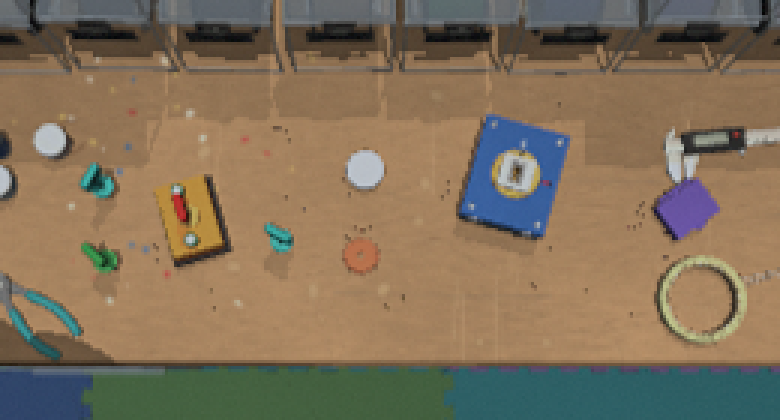

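Candidates for "key": red-bow key in the orange holder (scene ≈ (251,205), top ≈ (250,189)). Look-alikes: turquoise at scene (211,225) and (293,218), green at (223,238). The red one in the orange holder is the key; the lock's keyhole is at top ≈ (362,177).

```bash
cat > h.py <<'E'
from station import telemetry, imaging, arm
import cv2,numpy as np
from scipy.spatial.transform import Rotation as Ro
def cm(c):
    m=imaging.camera_model(c);return np.array([[m["fx"],0,m["cx"]],[0,m["fy"],m["cy"]],[0,0,1]]),np.array(m["camera_from_world"])
def onz(K,T,uv,z):
    d=T[:3,:3].T@np.linalg.inv(K)@[uv[0],uv[1],1];o=-T[:3,:3].T@T[:3,3]
    return o+d*(z-o[2])/d[2]
def proj(K,T,p):
    q=K@(T[:3,:3]@np.array(p)+T[:3,3]);return q[:2]/q[2]
def shift(target,yaw_y=None):
    s=telemetry.state();R=Ro.from_quat(s["orientation"]).as_matrix()
    y=np.degrees(np.arctan2(R[1,1],R[0,1]))
    print("TCP",np.round(s["eef_pos"],1),"tool y yaw",round(y,1),"tilt",np.round(R[:,2],4),"shift tool mm",np.round(R.T@(np.array(target)-s["eef_pos"]),1),"turn",None if yaw_y is None else round((y-yaw_y+90)%180-90,2))
def red(im):
    h=cv2.cvtColor(im,cv2.COLOR_RGB2HSV)
    return (((h[...,0]<6)|(h[...,0]>174))&(h[...,1]>180)&(h[...,2]>80)).astype(np.uint8)
E
python3 - <<'E'
from h import *
for c,w in(("scene",(180,280,300,240)),("top",(235,175,265,215))):
    im=cv2.imread(f"pics/{c}0.png")[:,:,::-1].copy();m=red(im)
    mm=np.zeros_like(m);x0,y0,x1,y1=(235,190,265,220) if c=="scene" else w;mm[y0:y1,x0:x1]=m[y0:y1,x0:x1]
    v,u=np.nonzero(mm);K,T=cm(c)
    print(c,len(u),u.mean(),v.mean(),onz(K,T,(u.mean(),v.mean()),111 if c=="scene" else 118))
    print("lock",onz(K,T,(365,189) if c=="scene" else (362,177.3),78))
shift([600,180,230],102)
E
```

```text
scene 97 251.03092783505156 204.95876288659792 [460.63439992 194.67636603 111.        ]
lock [ 489.2028953  -158.75577936   78.        ]
top 23 249.56521739130434 188.69565217391303 [457.3744618  195.42203354 118.        ]
lock [ 500.95666669 -161.66539263   78.        ]
TCP [281.3 558.2 231.3] tool y yaw 63.3 tilt [ 0.e+00  1.e-04 -1.e+00] shift tool mm [-454.8 -194.3    1.3] turn -38.75
```

Call:
{"op": "arm_command", "data": {
  "series": "-0.036 -0.027 0 -4 0.0854; -0.072 -0.054 0 -9 0.0854; -0.108 -0.082 0 -14 0.0854; -0.144 -0.109 0 -19 0.0854; -0.180 -0.137 0 -24 0.0854; -0.216 -0.164 0 -29 0.0854; -0.252 -0.191 0 -34 0.0854; -0.288 -0.219 0 -39 0.0854; -0.321 -0.245 0 -39 0.0854; -0.321 -0.245 0 -39 0.0854"
}}

```text
time: 1.6
eef_pos: [460.5, 187.1, 230.8]
orientation: [-0.101, 0.995, -0.003, -0.0]
force: [-0.4, 0.3, -0.2]
width: 0.998
finger_force: 0.0
```

Run:
```python
from h import *
shift([458,195,230],102)
K,T=cm("wrist");im=imaging.read_camera("wrist")
np.savez("w1.npz",K=K,T=T);cv2.imwrite("pics/w1.png",im[:,:,::-1])
print(proj(K,T,[458,195,128]))
m=red(im);n,l,st,ce=cv2.connectedComponentsWithStats(m)
for i in range(1,n):
    if st[i,4]>40:print(st[i],ce[i],onz(K,T,ce[i],120))
for t in("key_bow","key_holder"):
  print(t,[(round(d["conf"],2),np.round(np.array(d["box"])*[640,400,640,400]).tolist()) for d in imaging.recognise("wrist",t)][:4])
```

```text
TCP [460.5 187.1 230.8] tool y yaw 101.6 tilt [ 5.0e-04 -5.2e-03 -1.0e+00] shift tool mm [0.9 8.2 0.8] turn -0.44
[330.26114299 200.92784393]
[325 182  13  37 389] [331.10796915 200.15938303] [459.35479539 196.22176755 120.        ]
key_bow [(0.88, [326.0, 197.0, 24.0, 49.0]), (0.76, [420.0, 235.0, 55.0, 50.0]), (0.65, [440.0, 159.0, 56.0, 35.0]), (0.56, [222.0, 138.0, 57.0, 37.0])]
key_holder [(0.75, [326.0, 173.0, 61.0, 89.0])]
```

View pics/w1.png

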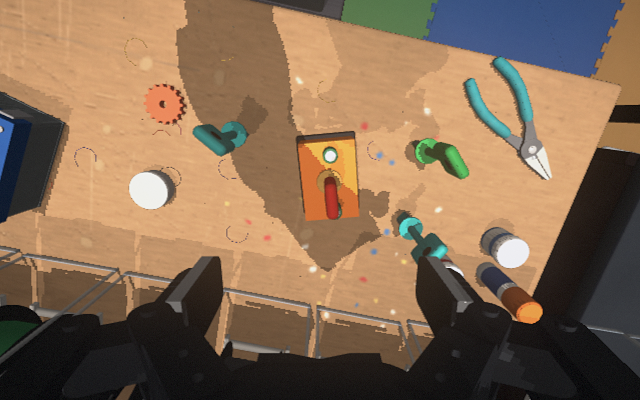

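The wrist view shows the red bow at (331,200) over the orange holder (326,173); turquoise at (222,138) and (430,240), green at (445,158) are the look-alikes. A close crop to check and to fix the yaw.

Run:
```python
import cv2
a=cv2.imread("pics/w1.png")[122:232,280:380]
cv2.imwrite("pics/w1c.png",cv2.resize(a,None,fx=5,fy=5,interpolation=0))
```

```text
(no output)
```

View pics/w1c.png

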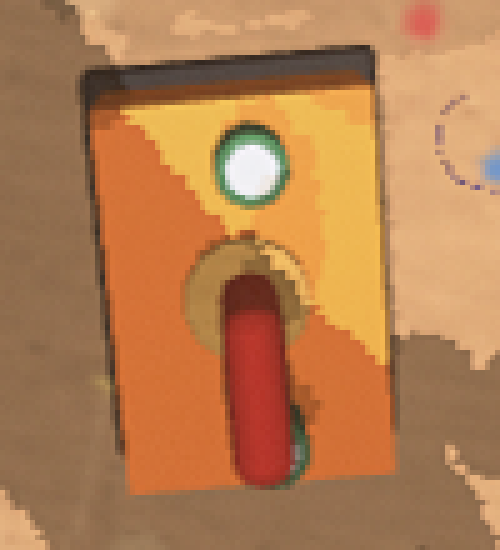

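Run:
```python
from h import *
d=np.load("w1.npz");K,T=d["K"],d["T"]
c=[onz(K,T,p,48) for p in((298,143),(355,138.6),(359.4,216),(305.6,220.6))]
print(np.round(c,1),np.mean(c,0))
for i in range(4):
    v=c[(i+1)%4]-c[i];print(np.hypot(*v[:2]),np.degrees(np.arctan2(v[1],v[0])))
a=onz(K,T,(330.2,184),128);b=onz(K,T,(333,218),128);print("bow",a,b,(a+b)/2,np.degrees(np.arctan2(*(b-a)[1::-1])))
print("batt",onz(K,T,(330.2,155.6),67))
```

```text
[[427.8 158.3  48. ]
 [412.3 212.3  48. ]
 [489.  235.2  48. ]
 [505.4 181.   48. ]] [458.6386594  196.71593822  48.        ]
56.135453342885356 105.97047059174852
80.07376181912429 16.615832342236363
56.6364868329484 -73.16369931901718
80.92554210707428 -163.7411290506592
bow [444.80744713 192.11523443 128.        ] [471.27471072 200.07210892 128.        ] [458.04107893 196.09367168 128.        ] 16.732396161047205
batt [431.10678608 190.93843018  67.        ]
```

Holder top measures 56 x 80 mm as given; key at (458.3,196.3), yaw 16.6°. Going down.

Call:
{"op": "arm_command", "data": {
  "series": "-0.0005 0.001 0.01 -2 0.0854; -0.0005 0.001 0.025 -4.3 0.0854; -0.0005 0.001 0.045 -4.3 0.0854; -0.0005 0.001 0.065 -4.3 0.0854; -0.0005 0.001 0.085 -4.3 0.0854; -0.0005 0.001 0.105 -4.3 0.0854; -0.0005 0.001 0.120 -4.3 0.0854; -0.0005 0.001 0.130 -4.3 0.0854; -0.0005 0.001 0.138 -4.3 0.0854; -0.0005 0.001 0.138 -4.3 0.0854"
}}

```text
time: 2.75
eef_pos: [457.2, 196.6, 92.5]
orientation: [-0.145, 0.989, -0.0, -0.001]
force: [-0.0, -0.2, 0.3]
width: 0.999
finger_force: 0.0
```

Run:
```python
from h import *
K,T=cm("wrist");im=imaging.read_camera("wrist")
cv2.imwrite("pics/w2.png",im[:,:,::-1]);shift([458.3,196.3,92],106.6)
m=red(im);n,l,st,ce=cv2.connectedComponentsWithStats(m)
for i in range(1,n):
    if st[i,4]>40:print(st[i],ce[i],onz(K,T,ce[i],128))
```

```text
TCP [457.7 196.5  93.1] tool y yaw 106.6 tilt [-4.e-04  0.e+00 -1.e+00] shift tool mm [-0.6 -0.4  1.1] turn 0.03
[ 305  239   25   96 2134] [316.9864105  287.35801312] [451.64100104 193.9329834  128.        ]
```

Call:
{"op": "arm_command", "data": {
  "series": "0 0 0.001 0 0.04; 0 0 0.001 0 0.02; 0 0 0.001 0 0.005; 0 0 0.001 0 0.0; 0 0 0.001 0 0; 0 0 0.001 0 0; 0 0 0.001 0 0; 0 0 0.001 0 0; 0 0 0.001 0 0; 0 0 0.001 0 0"
}}

```text
time: 3.8
eef_pos: [458.1, 196.0, 92.4]
orientation: [-0.144, 0.99, 0.0, 0.0]
force: [0.3, -0.3, 3.7]
width: 0.111
finger_force: 60.1
```

Call:
{"op": "arm_command", "data": {
  "series": "0 0 -0.003 0 0; 0 0 -0.01 0 0; 0 0 -0.02 0 0; 0 0 -0.035 0 0; 0 0 -0.05 0 0; 0 0 -0.065 0 0; 0 0 -0.08 0 0; 0 0 -0.095 0 0; 0 0 -0.11 0 0; 0 0 -0.11 0 0"
}}

```text
time: 4.8
eef_pos: [459.0, 196.7, 204.5]
orientation: [-0.144, 0.99, 0.001, 0.002]
force: [-1.0, 1.0, 0.2]
width: 0.106
finger_force: 59.7
```

Run:
```python
from h import *
s=telemetry.state();print(s["width"],s["finger_force"],np.round(s["force"],1))
shift([495,-160,202],75)
```

```text
0.10644557394333756 59.67872858047485 [-1.   1.   0.2]
TCP [459.  196.7 204.5] tool y yaw 106.5 tilt [ 0.0038  0.0022 -1.    ] shift tool mm [  67.  -352.2    1.8] turn 31.54
```

Call:
{"op": "arm_command", "data": {
  "series": "0.005 -0.03 0 4 0; 0.011 -0.065 0 8 0; 0.018 -0.1 0 12 0; 0.025 -0.14 0 16 0; 0.031 -0.175 0 20 0; 0.037 -0.21 0 24 0; 0.043 -0.245 0 28 0; 0.049 -0.278 0 31.5 0; 0.049 -0.278 0 31.5 0; 0.049 -0.278 0 31.5 0"
}}

```text
time: 5.8
eef_pos: [489.7, -85.1, 201.9]
orientation: [0.131, 0.991, 0.0, -0.0]
force: [1.1, 0.8, -0.3]
width: 0.11
finger_force: 59.5
```

Run:
```python
from h import *
K,T=cm("wrist");im=imaging.read_camera("wrist");np.savez("w3.npz",K=K,T=T)
a=im[:,:,::-1];cv2.imwrite("pics/w3.png",a);shift([495,-160,202],75)
u,v=proj(K,T,[495,-160,78]).astype(int);print(u,v)
x0,y0=max(u-100,0),max(v-80,0);print(x0,y0)
cv2.imwrite("pics/w3c.png",cv2.resize(a[y0:y0+150,x0:x0+200],None,fx=4,fy=4,interpolation=0))
print([(round(d["conf"],2),np.round(np.array(d["box"])*[640,400,640,400]).tolist()) for d in imaging.recognise("wrist","lock_box")])
```

```text
TCP [489.8 -83.8 202. ] tool y yaw 75.1 tilt [-6.e-04  9.e-04 -1.e+00] shift tool mm [-24.6 -72.3  -0.1] turn 0.1
236 222
136 142
[(0.91, [241.0, 219.0, 115.0, 128.0]), (0.47, [391.0, 88.0, 42.0, 45.0])]
```

View pics/w3c.png

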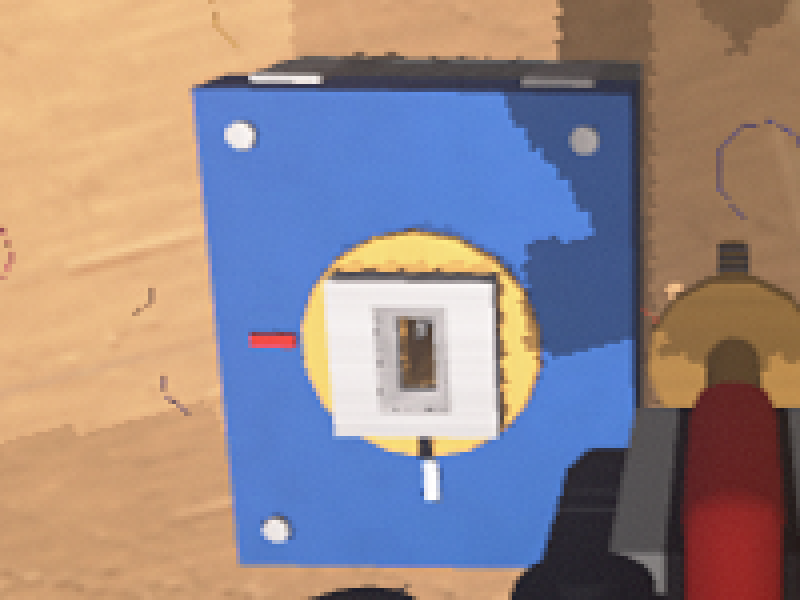

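Run:
```python
from h import *
d=np.load("w3.npz");K,T=d["K"],d["T"]
def q(ps,z):
    c=[onz(K,T,(136+(p[0]+.0)/4-.4,142+p[1]/4-.4),z) for p in ps];print("centre",np.round(np.mean(c,0),1))
    for i in range(len(c)):
        v=c[(i+1)%len(c)]-c[i];print("  ",round(np.hypot(*v[:2]),1),round(np.degrees(np.arctan2(v[1],v[0])),1))
q([(326,283),(495,277),(499,437),(333,437)],78)
q([(376,308),(447,306),(450,408),(381,410)],78)
q([(193,90),(632,94),(237,564)],66)
q([(397,318),(435,317),(437,388),(400,391)],72)
```

```text
centre [ 503.2 -160.5   78. ]
   36.2 77.1
   37.1 -16.5
   36.7 -105.0
   35.7 162.6
centre [ 502.9 -160.4   78. ]
   15.3 76.7
   23.6 -16.8
   15.2 -103.2
   23.6 163.4
centre [ 480.8 -170.7   66. ]
   94.1 74.5
   148.2 -55.6
   113.5 163.8
centre [ 503.8 -161.3   72. ]
   8.4 76.6
   16.8 -17.0
   8.4 -100.1
   17.3 163.2
```

Call:
{"op": "arm_command", "data": {
  "series": "-0.008 -0.017 0 0 0; -0.016 -0.035 0 1.1 0; -0.024 -0.053 0 1.1 0; -0.032 -0.0704 0 1.1 0; -0.032 -0.0704 0 1.1 0; -0.032 -0.0704 0.01 1.1 0; -0.032 -0.0704 0.02 1.1 0; -0.032 -0.0704 0.03 1.1 0; -0.032 -0.0704 0.03 1.1 0; -0.032 -0.0704 0.03 1.1 0"
}}

```text
time: 6.9
eef_pos: [502.7, -160.0, 171.8]
orientation: [0.139, 0.99, 0.0, -0.001]
force: [1.0, 0.3, -1.1]
width: 0.112
finger_force: 59.5
```

Run:
```python
from h import *
K,T=cm("wrist");im=imaging.read_camera("wrist");shift([503.2,-160.6,171],74)
cv2.imwrite("pics/w4.png",im[:,:,::-1])
im=imaging.read_camera("scene");K,T=cm("scene");u,v=proj(K,T,[503,-161,90]).astype(int);print(u,v)
a=cv2.resize(im[v-50:v+40,u-60:u+60,::-1],None,fx=4,fy=4,interpolation=2)
b=cv2.imread("pics/w4.png")[150:400,180:460];b=cv2.resize(b,None,fx=1.12,fy=1.44)
cv2.imwrite("pics/s4.png",np.hstack([a,b]) if a.shape[0]==b.shape[0] else a);print(a.shape,b.shape)
```

```text
TCP [ 503.  -160.3  172.2] tool y yaw 74.0 tilt [-1.e-04  3.e-04 -1.e+00] shift tool mm [-0.2 -0.3  1.2] turn -0.01
363 183
(360, 480, 3) (360, 314, 3)
```

View pics/s4.png

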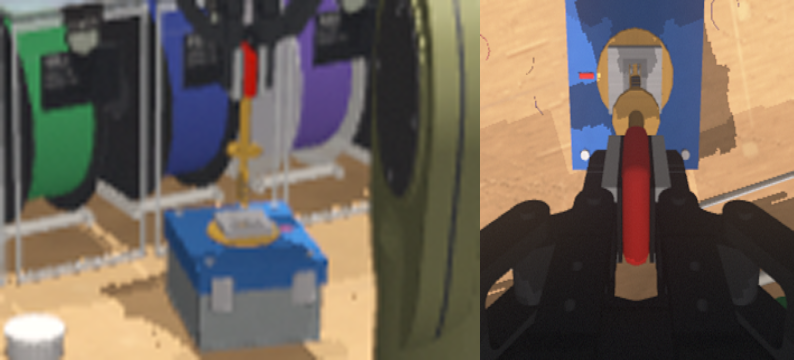

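Key hangs upright, tip right over the keyhole (left panel tip ≈ (243,205)). Entering.

Call:
{"op": "arm_command", "data": {
  "series": "0 0 0.003 0 0; 0 0 0.006 0 0; 0 0 0.008 0 0; 0 0 0.010 0 0; 0 0 0.012 0 0; 0 0 0.014 0 0; 0 0 0.016 0 0; 0 0 0.018 0 0; 0 0 0.02 0 0; 0 0 0.02 0 0"
}}

```text
time: 8.0
eef_pos: [502.8, -160.7, 152.0]
orientation: [0.14, 0.99, 0.0, -0.0]
force: [-0.0, -0.3, -0.4]
width: 0.11
finger_force: 59.5
```

Call:
{"op": "arm_command", "data": {
  "series": "0 0 0.004 0 0; 0 0 0.008 2 0; 0 0 0.010 -2 0; 0 0 0.012 3 0; 0 0 0.014 -3 0; 0 0 0.016 3 0; 0 0 0.018 -3 0; 0 0 0.019 3 0; 0 0 0.02 0 0; 0 0 0.02 0 0"
}}

```text
time: 9.0
eef_pos: [503.2, -160.9, 132.2]
orientation: [0.14, 0.99, -0.0, 0.0]
force: [0.5, -0.6, -0.9]
width: 0.111
finger_force: 59.6
```

Call:
{"op": "arm_command", "data": {
  "series": "0 0 0.002 2 0; 0 0 0.004 -3 0; 0 0 0.006 3 0; 0 0 0.008 -3 0; 0 0 0.009 3 0; 0 0 0.010 -3 0; 0 0 0.011 3 0; 0 0 0.012 -2 0; 0 0 0.012 0 0; 0 0 0.012 0 0"
}}

```text
time: 10.0
eef_pos: [503.8, -161.0, 122.0]
orientation: [0.141, 0.99, -0.0, 0.001]
force: [-2.4, 0.0, 17.1]
width: 0.109
finger_force: 62.3
```

Run:
```python
from h import *
im=imaging.read_camera("wrist");shift([503.2,-160.6,122],74);print(np.round(telemetry.state()["force"],1))
b=im[100:400,180:460,::-1]
s=imaging.read_camera("scene")[130:230,310:420,::-1]
cv2.imwrite("pics/w5.png",np.hstack([cv2.resize(s,(440,400),interpolation=2),cv2.resize(b,(350,400))]))
```

```text
TCP [ 503.8 -161.   122. ] tool y yaw 73.8 tilt [ 0.0024 -0.0012 -1.    ] shift tool mm [0.7 0.2 0. ] turn -0.22
[-0.9  0.2 16.4]
```

View pics/w5.png

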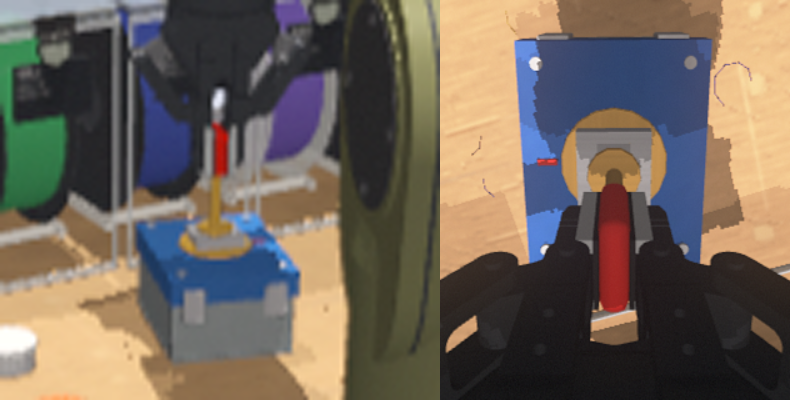

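The collar sits at the plate (left panel ≈ (215,228)); 16 N at the expected home height. Pressing a bit more with rocking to confirm it is the floor.

Call:
{"op": "arm_command", "data": {
  "series": "0 0 0.001 3 0; 0 0 0.001 -3 0; 0 0 0.002 4 0; 0 0 0.002 -4 0; 0 0 0.002 4 0; 0 0 0.002 -4 0; 0 0 0.002 3 0; 0 0 0.002 -2 0; 0 0 0.002 0 0; 0 0 0.002 0 0"
}}

```text
time: 11.1
eef_pos: [504.0, -161.0, 121.7]
orientation: [0.141, 0.99, -0.001, 0.002]
force: [-4.5, 0.9, 32.2]
width: 0.105
finger_force: 64.7
```

Position held at 121.7 with 32 N: on the floor. Easing off and turning clockwise.

Call:
{"op": "arm_command", "data": {
  "series": "0 0 -0.001 0 0; 0 0 -0.002 3 0; 0 0 -0.002 9 0; 0 0 -0.002 15 0; 0 0 -0.002 21 0; 0 0 -0.002 27 0; 0 0 -0.002 33 0; 0 0 -0.002 39 0; 0 0 -0.002 45 0; 0 0 -0.002 45 0"
}}

```text
time: 12.1
eef_pos: [503.4, -161.4, 122.0]
orientation: [0.51, 0.86, -0.0, 0.001]
force: [-3.2, -0.6, 17.4]
width: 0.109
finger_force: 62.3
```

Run:
```python
from h import *
shift([503.2,-160.6,122],-16);s=telemetry.state();print(np.round(s["force"],1),np.round(s["wrist_torque"],2),s["width"],np.round(s["joint_pos"],2))
```

```text
TCP [ 503.4 -161.4  122. ] tool y yaw 28.7 tilt [ 0.0017 -0.0018 -1.    ] shift tool mm [0.8 0.3 0. ] turn 44.66
[-3.2 -0.6 17.4] [-0.09  0.87  0.09] 0.10856350695159483 [ 0.26  0.73 -0.06  1.96  0.1   0.45  0.62]
```

Call:
{"op": "arm_command", "data": {
  "series": "0 0 0 6 0; 0 0 0 12 0; 0 0 0 18 0; 0 0 0 24 0; 0 0 0 30 0; 0 0 0 36 0; 0 0 0 41 0; 0 0 0 44 0; 0 0 0 46 0; 0 0 0 46 0"
}}

```text
time: 13.1
eef_pos: [502.8, -161.5, 122.0]
orientation: [0.805, 0.593, 0.0, 0.001]
force: [-3.3, -1.0, 17.2]
width: 0.107
finger_force: 62.4
```

Run:
```python
from h import *
im=imaging.read_camera("wrist");shift([503.2,-160.6,122],-16);s=telemetry.state();print(np.round(s["force"],1),np.round(s["wrist_torque"],2),s["width"],s["finger_force"])
b=im[50:400,140:500,::-1]
s=imaging.read_camera("scene")[130:230,310:420,::-1]
cv2.imwrite("pics/w6.png",np.hstack([cv2.resize(s,(385,350),interpolation=2),b]))
```

```text
TCP [ 502.8 -161.6  122. ] tool y yaw -17.2 tilt [ 0.001  -0.0011 -1.    ] shift tool mm [1.  0.1 0. ] turn -1.23
[-3.4  0.2 18.8] [-0.16  1.01  0.13] 0.10952458401237229 62.38488793373108
```

View pics/w6.png

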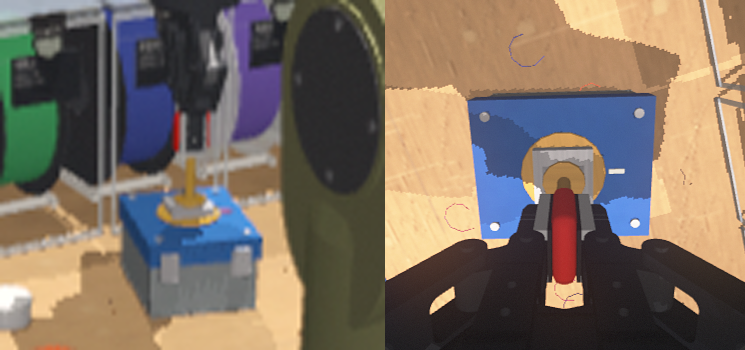

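Key gripped square to the box and turned ~91°, spring torque 0.13 N m. A couple of degrees more to feel the stop.

Call:
{"op": "arm_command", "data": {
  "series": "0 0 0 1 0; 0 0 0 2 0; 0 0 0 3 0; 0 0 0 3 0; 0 0 0 3 0; 0 0 0 3 0; 0 0 0 3 0; 0 0 0 3 0; 0 0 0 3 0; 0 0 0 3 0"
}}

```text
time: 14.2
eef_pos: [502.8, -161.5, 122.0]
orientation: [0.82, 0.572, 0.0, 0.001]
force: [-3.9, 0.1, 19.0]
width: 0.111
finger_force: 62.5
```

Run:
```python
from h import *
shift([503.2,-160.6,122],-16);s=telemetry.state();print(np.round(s["force"],1),np.round(s["wrist_torque"],2),s["width"],s["finger_force"])
```

```text
TCP [ 502.8 -161.5  122. ] tool y yaw -20.2 tilt [ 0.001  -0.0011 -1.    ] shift tool mm [1.  0.1 0. ] turn -4.18
[-3.9  0.1 19. ] [-0.13  1.05  0.27] 0.111027695108864 62.49458312988281
```

Torque jumped to 0.27 N m: the key is against the stop. Handing in.

```bash
python3 -c "
from h import *
print(arm.close_job())"
```

```text
the job is handed in; nothing more can be done
None
```

The key is fully home in the lock and turned clockwise a little over a quarter turn to its stop. The arm was still gripping it there when I handed the job in, at about 14 s on the robot's clock; the hand-in gave no verdict.

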